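# Lay out a robot-arm kit on the cutting mat

### The job

Finish laying out the kit for the next plywood arm on the green mat, where the base box and the control box already stand. Put the round turntable disc centred on top of the base box and stand the big servo centred on the disc; lay the battery holder midway between the two boxes, and stand the round gear motor on the other side of the base box, in line with the boxes, so that control box, battery holder, base box and motor form one straight row, evenly spaced centre to centre. Everything stays right way up as it is now, and the tape roll, the small servo and the little bearing are left where they lie.

Things in the scene. Friction and masses are not known exactly. Their poses are not given: they have to be found in the camera images.
- mat: Green cutting mat, fixed, 110 x 600 mm, 2 mm thick, long side along its own y (roughly the robot's left-right). Origin at the centre of its underside, on the table; the row runs along its y.
- base: Base box: fixed plywood box, 84 x 84 mm, 50 mm high, flat top with a black shaft hole in the middle, standing on the mat. Origin at the centre of its underside (2 mm above the table); z up, y along the row. The control box's centre lies 250 mm away, on its +y side in some starts and its -y side in others; battery and motor belong 125 mm from this box's centre, on the mat.
- control: Control box: fixed plywood box, 84 x 84 mm, 40 mm high, with two black thumb joysticks and a grey switch on top (62 mm high in all), standing on the mat. Origin at the centre of its underside; sides parallel to those of the base box.
- disc: Turntable disc: loose, round, plywood, 60 mm diameter, 15 mm thick, flat on both faces, 50 g. Origin at the centre of its underside, z up. Starts flat on the table.
- servo: Big servo: loose black box 40 (x) x 20 (y) x 38 mm (z), with a flange 54 mm long and 20 mm wide (z 26.5 to 29.5 mm) sticking out at both x ends, and an output shaft on top at x = +10 mm reaching z 45 mm; 60 g. Origin at the centre of its underside, z up. Starts upright, shaft up; grip it across its 20 mm.
- battery: Battery holder: loose black tray 76 (x) x 40 (y) x 20 mm (z) with two grey round cells lying in it (tops at 20.5 mm; side walls along its length 16 mm high), 120 g. Origin at the centre of its underside, z up. Starts lying flat, cells up; grip it across its 40 mm.
- motor: Gear motor: loose upright steel cylinder, 36 mm diameter up to z 30 mm and 37 mm from there to z 50 mm, with a thin off-centre shaft on top (at x = +6 mm, up to z 64 mm), 180 g. Origin at the centre of its underside, z up. Starts standing, shaft up.
- tape: Roll of brown tape, loose bystander lying flat, 40 mm diameter, 18 mm high. Origin at the centre of its underside. To be left where it lies.
- micro: Small servo, loose bystander: same shape as the big one but about half the size, body 23 x 11 x 22 mm. Origin at the centre of its underside. To be left where it lies.
- bearing: Small steel ball bearing (ring), loose bystander, 22 mm diameter, 8 mm high. Origin at the centre of its underside. To be left where it lies.
Mind the look-alikes: they are no part of the job. What is shaped like the battery but blue, pink or purple is not meant.

How it is judged:
At the end, for the whole second after the job is handed in: Disc flat on the base box, servo upright on the disc, each centred within 10 mm; battery holder midway between the boxes and motor 125 mm beyond the base box's centre, on the mat, upright, within 15 mm along and across the row; all four released and at rest (horizontal distance between disc and base below 0.01 m and z of disc in the frame of base between 0.046 and 0.054 m and horizontal distance between servo and disc below 0.01 m and z of servo in the frame of disc between 0.011 and 0.019 m and x of battery in the frame of base between -0.015 and 0.015 m and z of battery in the frame of base between -0.004 and 0.004 m and x of motor in the frame of base between -0.015 and 0.015 m and z of motor in the frame of base between -0.004 and 0.004 m and ((y of control in the frame of base above 0 m and y of battery in the frame of base between 0.11 and 0.14 m and y of motor in the frame of base between -0.14 and -0.11 m) or (y of control in the frame of base below 0 m and y of battery in the frame of base between -0.14 and -0.11 m and y of motor in the frame of base between 0.11 and 0.14 m)) and angle between each of disc, servo, battery, motor's own z axis and vertical below 0.12 rad and linear speed of each of disc, servo, battery, motor below 0.02 m/s and angular speed of each of disc, servo, battery, motor below 0.2 rad/s); the robot touches nothing.
It fails at once if The tape roll is shifted by more than 20 mm (distance of tape from where it was at the start of the episode above 0.02 m).
It fails at once if The small servo is shifted by more than 20 mm (distance of micro from where it was at the start of the episode above 0.02 m).
It fails at once if The little bearing is shifted by more than 20 mm (distance of bearing from where it was at the start of the episode above 0.02 m).
It also fails if it takes over 118 s, if anything falls off the work surface, if the arm or the gripper's body presses on something with over 40 N, if the wrist force passes 120 N, or if a joint passes its speed limit or range.

### The arm

A 6-joint arm with a two-finger parallel gripper is mounted at the origin on the work surface. World frame = base frame: x ahead of the robot, y to its left, z up, the work surface at z = 0. Lengths are in m, angles in rad, forces in N, time in s.
With the tool pointing down it reaches from about 0.35 to 0.975 m from the base axis. Payload 4.9 kg.
Tool frame: the origin (TCP) lies between the finger pads; the fingertips stand 8 mm ahead of it and the grasp point (between the pads) lies 11 mm behind it (env.tips_ahead is the distance from the TCP to the fingertips, in m); z points along the fingers, y is the line along which they close (so a half turn about z gives the same grasp; the last joint's range is limited). The gripper opens to 85 mm and grips with 20 to 120 N. Pads are 22 mm wide; open, the fingers measure 114 mm over their backs; the gripper's body (76 mm by 85 mm) begins 54 mm behind the grasp point. The pads swing forward as they close: fully open they stand 13 mm farther back than shut.
Start: joints at [1.032, 0.053, 1.613, -0, 1.476, -0.119], TCP at [0.255, 0.571, 0.239] pointing down, gripper open.
Joint ranges: [-3.01, 3.01], [-1.01, 2.22], [0.06, 2.58], [-1.02, 4.17], [0.09, 2.62], [-3.14, 3.14]. Speed limits (rad/s): [2.57, 2.57, 3.14, 3.14, 3.14, 3.14].

### API

Orientations are given as a unit quaternion [x, y, z, w].
In Python, from workcell import env gives the robot as it stands.
- The arm moves only by the tool move_arm, never from a script. Its arguments are lists of equal length, an entry for each row: "travel": the shift along the tool's x, y, z in mm, a list of three; "twist": the turn, a rotation vector about the tool's x, y, z in rad, a list of three; "claw": the finger opening in mm, from 0 to 85.4. A call has 1 to 20 rows; each row is the pose to reach, as a shift and turn from the pose commanded when the call began, along the tool's axes at that moment; what a row does not reach only later rows make up. A row lasts 1/12 s, in which the tool goes at most 41.7 mm and 7.16 degrees, less where a joint would pass 70% of its speed; a pose out of reach is approached as far as the arm can. A call with a gripper value outside its range is refused whole. The fingers move at their own pace and stop on an object; "grip_force" is the grip in N (left out, the last holds). Time passes only in rows, so rows that repeat a pose let the fingers close. It gives the time, the measured TCP pose, the force, the opening and the grip force at its end, in the units of the state.
- env.get_obs(): the state, without advancing time (a new reading comes with each control period).
- env.snapshot(name): name is "side" or "top"; returns (picture, depth): 384x512x3 uint8, red, green, blue; 384x512 float32, m along the optical axis (not along the pixel's ray), 0 where there is no reading.
- env.camera_model(name): a dict with "vertical_fov" (degrees; the focal length in pixels is half the picture's height over the tangent of half this angle, whatever the lens; pixels are square), "cx", "cy" (the principal point, pixels), "R" (3x3) and "t" (3): a world point X has camera coordinates R X + t. Camera axes: x right, y down, z forward; pixel columns grow to the right and rows downward; lengths in m; the calibration is good to about 2 mm. A picture is of the moment at which its call begins. camera_model takes no time and is no camera call.
- env.hand_in(): hands the job in; it is judged then, once.
The state is a dict: "clock": time; "joint_positions": joint angles; "joint_vel": joint speeds; "joint_efforts": joint torques, N m; "ee_pos": TCP position; "ee_rot": TCP orientation; "force": force on the tool from outside, world axes, zero at the start; "moment": the same for the moment, N m; "grip_width": finger opening in m; "grasp_force": force on a finger pad.
Only numpy, scipy, OpenCV 4.12 (cv2) and the standard library are available. Lean on these libraries where they do the work, as an engineer would, in place of code of your own. Each camera call takes 0.05 s, during which the arm holds its last target. There are 200 camera calls.

## Working session

There is one attempt and no reset: what is moved stays moved. The work goes in short steps, Python scripts to look and compute and a tool call to move; the robot and the scene stay as the last step left them, time stands still between calls to the robot, and variables do not carry over. Pictures are saved under pics/ and viewed, at most 14 in all, crops included, and the job is handed in when it is done.

Besides the shell and the picture viewer there is one more tool, called after "Call:" by a JSON object that holds its "op" and its "data", one argument or row to a line. move_arm: Moves the arm, as the interface text tells. Its arguments: {"type":"object","properties":{"travel":{"type":"array"},"twist":{"type":"array"},"claw":{"type":"array"},"grip_force":{"type":"number"}},"required":["travel","twist","claw"]}

```bash
mkdir -p pics; ls
python3 - <<'E'
from workcell import env
import cv2,numpy as np
for n in("top","side"):
    p,d=env.snapshot(n); np.savez(f"pics/{n}0.npz",p=p,d=d); cv2.imwrite(f"pics/{n}0.png",cv2.resize(p[:,:,::-1],(800,600),interpolation=cv2.INTER_CUBIC))
    m=env.camera_model(n);print(n,{k:np.round(v,4).tolist() for k,v in m.items()})
print(env.get_obs(),env.tips_ahead)
E
```

```text
pics
top {'vertical_fov': 48.0744, 'cx': 250.41, 'cy': 197.5971, 'R': [[0.003, -1.0, -0.0028], [-0.9798, -0.0024, -0.1998], [0.1998, 0.0033, -0.9798]], 't': [0.029, 0.455, 0.9905]}
side {'vertical_fov': 50.1699, 'cx': 267.0826, 'cy': 194.2467, 'R': [[0.9526, -0.3037, -0.0179], [-0.2053, -0.5985, -0.7744], [0.2245, 0.7413, -0.6325]], 't': [-0.3903, 0.1549, 0.7519]}
{'clock': 0.1, 'joint_positions': array([ 1.03199656e+00,  5.32921972e-02,  1.61414751e+00, -2.02990972e-06,
        1.47601651e+00, -1.18984433e-01]), 'joint_vel': array([ 3.77930319e-04, -7.32446015e-04, -3.53224791e-03, -1.50653620e-04,
       -3.37423893e-04, -1.74162005e-05]), 'joint_efforts': array([-1.41254850e-04, -3.94907427e+01, -3.71361959e+01, -1.46210514e-04,
        3.93778275e-03,  2.17197208e-05]), 'ee_pos': array([0.25445227, 0.57025671, 0.23819059]), 'ee_rot': array([ 2.08369408e-01,  9.78049754e-01, -8.82164748e-04, -3.00004231e-04]), 'force': array([-0.30656081,  0.03016858, -0.15547149]), 'moment': array([-0.00101018, -0.0243663 , -0.00090055]), 'grasp_force': 0.0, 'grip_width': 0.0853838860111384} 0.008
```

View pics/top0.png

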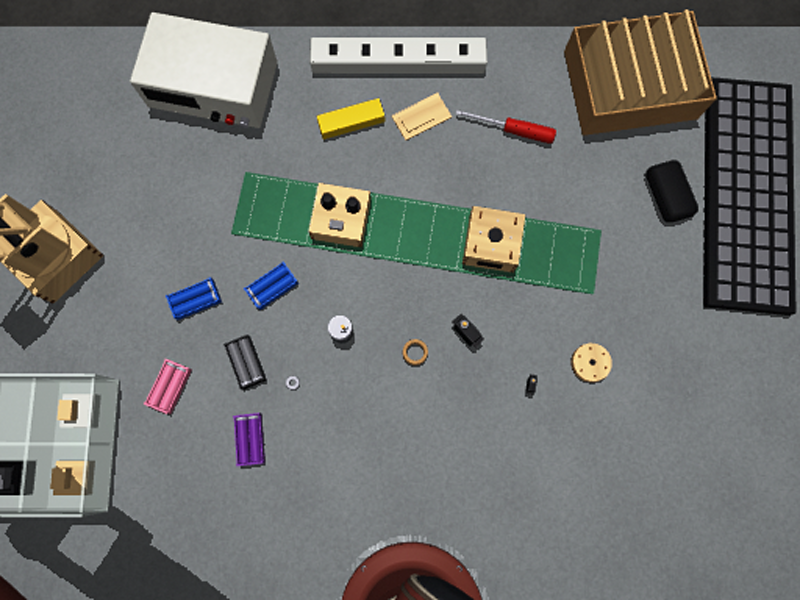

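View pics/side0.png

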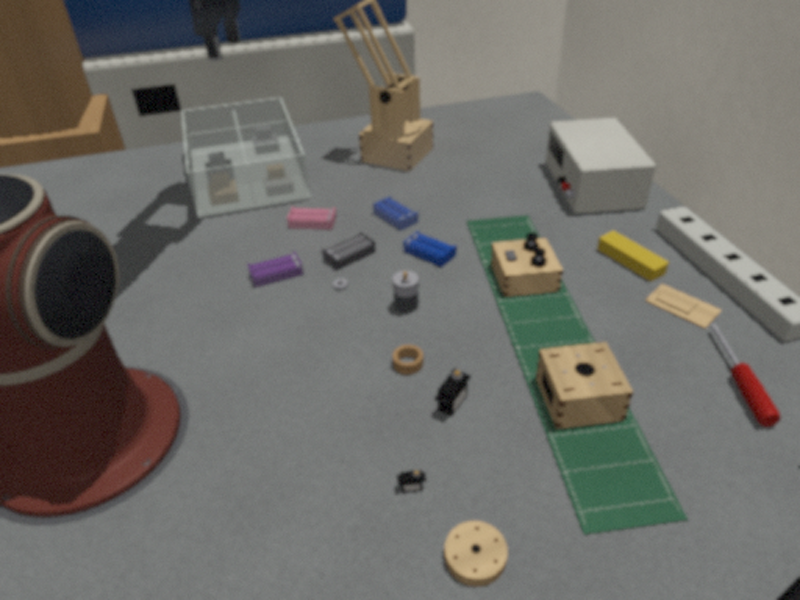

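The top view (800x600) shows:
- the mat with the control box at (340,215) and the base box at (495,240)
- black battery at (245,362), motor at (341,329), tape at (415,352), big servo at (466,331), micro at (531,384), disc at (592,362), bearing at (292,382)

The battery-shaped candidates are blue (193,299), blue (271,286), pink (168,386), purple (249,440) and black/grey (245,362). Only the last fits the description, black with grey cells. The big servo is (466,331), twice the size of the micro at (531,384).

```bash
cat > h.py <<'E'
from workcell import env
import numpy as np, cv2
def cam(n):
    m=env.camera_model(n); f=192/np.tan(np.radians(m["vertical_fov"])/2)
    return np.array(m["R"]),np.array(m["t"]),f,m["cx"],m["cy"]
def ray(n,uv,z):
    "pixels (N,2) -> world xy on plane z"
    R,t,f,cx,cy=cam(n); uv=np.atleast_2d(np.asarray(uv,float))
    d=np.c_[(uv[:,0]-cx)/f,(uv[:,1]-cy)/f,np.ones(len(uv))]@R; c=-R.T@t
    return (c+d*((z-c[2])/d[:,2])[:,None])[:,:2]
def proj(n,X):
    R,t,f,cx,cy=cam(n); c=R@np.asarray(X,float)+t; return np.array([cx+f*c[0]/c[2],cy+f*c[1]/c[2]])
def cloud(n,d):
    R,t,f,cx,cy=cam(n); v,u=np.mgrid[:384,:512]
    return (np.stack([(u-cx)/f*d,(v-cy)/f*d,d],-1)-t)@R
def blobs(mask,lo=30):
    k,l,s,c=cv2.connectedComponentsWithStats(mask.astype(np.uint8))
    return [(c[i],s[i],l==i) for i in range(1,k) if s[i,4]>=lo]
E
python3 - <<'E'
from h import *
D=np.load("pics/top0.npz");p,d=D["p"],D["d"];W=cloud("top",d)
print("cam",-cam("top")[0].T@cam("top")[1])
Z=W[...,2]; print("table z",np.median(Z[200:300,150:400]),np.std(Z[250:300,200:300]))
for c,s,m in blobs((Z>.006)&(d>0),15):
    q=W[m]; top=q[q[:,2]>np.percentile(q[:,2],95)-.004]
    print(np.round(c),s[4],"zmax %.3f"%np.percentile(q[:,2],95),"top c",np.round(top.mean(0),3),"bb",np.round(q.min(0),3),np.round(q.max(0),3),np.median(p[m],0))
cv2.imwrite("pics/c1.png",cv2.resize(p[190:290,130:410,::-1],(800,286),interpolation=cv2.INTER_CUBIC))
E
```

```text
cam [0.24779408 0.02681546 1.06150566]
table z -0.000562706288916234 0.0636543793596755
[450.  93.] 14012 zmax 0.089 top c [ 0.86  -0.387  0.09 ] bb [ 0.455 -0.646  0.006] [ 0.954 -0.268  0.097] [101.  82.  55.]
[131.  44.] 5091 zmax 0.088 top c [0.859 0.34  0.086] bb [0.766 0.23  0.006] [0.941 0.484 0.091] [227. 227. 217.]
[255.  35.] 2501 zmax 0.038 top c [0.904 0.023 0.036] bb [ 0.877 -0.132  0.006] [0.949 0.171 0.041] [225. 226. 219.]
[224.  75.] 627 zmax 0.026 top c [0.79  0.1   0.025] bb [0.757 0.045 0.006] [0.82  0.156 0.03 ] [236. 210.  38.]
[333.  82.] 399 zmax 0.027 top c [ 0.768 -0.202  0.025] bb [ 0.747 -0.242  0.006] [ 0.805 -0.078  0.03 ] [158.  25.  21.]
[264.  79.] 32 zmax 0.009 top c [ 0.784 -0.005  0.007] bb [ 0.774 -0.021  0.006] [0.795 0.009 0.01 ] [240. 212. 145.]
[430. 122.] 878 zmax 0.032 top c [ 0.66  -0.429  0.03 ] bb [ 0.608 -0.467  0.007] [ 0.71  -0.389  0.034] [20. 20. 22.]
[217. 137.] 1246 zmax 0.061 top c [0.626 0.112 0.063] bb [0.567 0.067 0.006] [0.663 0.163 0.069] [239. 208. 143.]
[ 27. 158.] 2755 zmax 0.153 top c [0.551 0.562 0.157] bb [0.472 0.502 0
[... 1071 characters left out ...]
[217. 112. 147.]
[ 39. 285.] 4935 zmax 0.089 top c [0.247 0.494 0.089] bb [0.151 0.457 0.006] [0.35  0.644 0.094] [143. 150. 139.]
[340. 246.] 73 zmax 0.023 top c [ 0.343 -0.187  0.022] bb [ 0.327 -0.195  0.006] [ 0.359 -0.179  0.028] [35. 36. 39.]
[187. 245.] 29 zmax 0.011 top c [0.344 0.186 0.009] bb [0.337 0.175 0.006] [0.354 0.195 0.012] [194. 193. 205.]
[159. 281.] 558 zmax 0.022 top c [0.259 0.248 0.02 ] bb [0.22  0.225 0.006] [0.298 0.274 0.025] [ 99.  38. 138.]
[263. 368.] 2386 zmax 0.274 top c [ 0.089 -0.015  0.277] bb [ 0.028 -0.101  0.006] [0.107 0.101 0.288] [96. 43. 37.]
[  5. 378.] 143 zmax 0.576 top c [0.147 0.292 0.575] bb [0.141 0.286 0.54 ] [0.155 0.315 0.578] [33. 15. 13.]
```

View pics/c1.png

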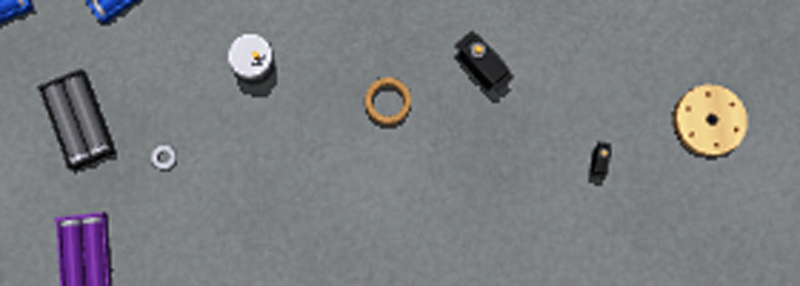

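The crop confirms the black battery with grey cells at (78,120), the motor at (252,58), the big servo at (484,65), the micro at (600,162), and the disc at (711,120). Depth agrees, so I'll measure precisely now.

```bash
cat >> h.py <<'E'
from scipy.spatial.transform import Rotation as Ro
def plan(wps):
    "wps: (x,y,z m, closing yaw deg); prints travel mm and twist in start tool axes"
    o=env.get_obs(); R0=Ro.from_quat(o["ee_rot"]); p0=o["ee_pos"]; psi0=np.degrees(np.arctan2(*R0.as_matrix()[[1,0],1]))
    print("t %.1f"%o["clock"],"tcp",np.round(p0,4),"psi %.1f"%psi0,"j6 %.2f"%o["joint_positions"][5],"grip %.4f"%o["grip_width"])
    q=p0; 
    for x,y,z,a in wps:
        r=np.radians(a); Rt=np.array([[np.sin(r),np.cos(r),0],[-np.cos(r),np.sin(r),0],[0,0,-1]]).T if 0 else np.column_stack([[-np.sin(r),np.cos(r),0],[np.cos(r),np.sin(r),0],[0,0,-1]])
        tr=R0.inv().apply(np.array([x,y,z])-p0)*1e3; tw=(R0.inv()*Ro.from_matrix(Rt)).as_rotvec()
        n=np.linalg.norm(np.array([x,y,z])-q)*1e3/41.7; q=np.array([x,y,z])
        print("travel",np.round(tr,1).tolist(),"twist",np.round(tw,3).tolist(),"rows %.1f"%n,"twrows %.1f"%(np.degrees(np.linalg.norm(tw))/7.16))
def rect(q):
    (c,s,a)=cv2.minAreaRect((q[:,:2]*1000).astype(np.float32)); 
    if s[0]<s[1]: s=s[::-1]; a+=90
    return np.round(c,1).tolist(),np.round(s,1).tolist(),"long axis deg %.1f"%(((a+90)%180)-90)
E
python3 - <<'E'
from h import *
D=np.load("pics/top0.npz");p,d=D["p"],D["d"];W=cloud("top",d);Z=W[...,2]
def near(x,y,r,z0,z1):
    m=(np.hypot(W[...,0]-x,W[...,1]-y)<r)&(Z>z0)&(Z<z1); return W[m]
for n,a in dict(base=(.573,-.131,.08,.045,.06),control=(.62,.112,.08,.036,.048),disc=(.377,-.283,.05,.011,.02),servo=(.427,-.09,.05,.02,.046),motor=(.426,.109,.04,.042,.056),battery=(.377,.261,.06,.012,.026),tape=(.394,-.006,.04,.01,.02)).items():
    q=near(*a); print(n,len(q),rect(q),"mean",np.round(q.mean(0)*1e3,1))
h=cv2.cvtColor(p,cv2.COLOR_RGB2HSV); g=(h[...,0]>60)&(h[...,0]<95)&(h[...,1]>100)
b=max(blobs(g),key=lambda b:b[1][4]); v,u=np.nonzero(b[2]); print("mat",rect(np.c_[ray("top",np.c_[u,v],.002)]))
# holes
for n,(x,y,z) in dict(base=(.573,-.131,.052),disc=(.377,-.283,.015)).items():
    c=proj("top",[x,y,z]).astype(int); s=p[c[1]-8:c[1]+9,c[0]-8:c[0]+9].max(2)<90
    v,u=np.nonzero(s); print(n,"hole",len(u),ray("top",[[u.mean()+c[0]-8,v.mean()+c[1]-8]],z))
plan([(.377,-.283,.15,-35)])
E
```

```text
base 1146 ([573.7, -131.6], [86.3, 84.2], 'long axis deg -9.7') mean [ 572.1 -131.4   51.3]
control 968 ([615.4, 114.6], [85.2, 84.5], 'long axis deg -9.6') mean [612.7 114.2  41.8]
disc 444 ([377.9, -282.9], [58.9, 58.3], 'long axis deg 25.3') mean [ 377.4 -282.9   14.5]
servo 201 ([425.2, -88.4], [53.3, 20.9], 'long axis deg 41.5') mean [424.4 -87.9  34.9]
motor 175 ([426.2, 110.0], [34.9, 33.7], 'long axis deg 1.5') mean [425.9 109.8  49.3]
battery 488 ([376.8, 260.6], [76.0, 40.2], 'long axis deg 23.2') mean [377.  259.9  18. ]
tape 115 ([394.0, -6.8], [37.5, 36.8], 'long axis deg 0.2') mean [393.8  -6.3  16.4]
mat ([594.1, -8.8], [598.8, 109.9], 'long axis deg 80.3')
base hole 67 [[ 0.57296632 -0.13188253]]
disc hole 10 [[ 0.37806388 -0.28289601]]
t 0.1 tcp [0.2545 0.5703 0.2382] psi 65.9 j6 -0.12 grip 0.0854
travel [-459.7, -729.0, 89.4] twist [-0.002, 0.001, 1.762] rows 20.8 twrows 14.1
```

Call:
{"op": "move_arm", "data": {
  "travel": [
    [-460, -729, 60],
    [-460, -729, 60],
    [-460, -729, 60],
    [-460, -729, 60],
    [-460, -729, 60],
    [-460, -729, 60],
    [-460, -729, 60],
    [-460, -729, 60],
    [-460, -729, 60],
    [-460, -729, 60],
    [-460, -729, 60],
    [-460, -729, 60],
    [-460, -729, 60],
    [-460, -729, 60],
    [-460, -729, 60],
    [-460, -729, 60],
    [-460, -729, 60],
    [-460, -729, 60],
    [-460, -729, 60],
    [-460, -729, 60]
  ],
  "twist": [
    [0, 0, 1.796],
    [0, 0, 1.796],
    [0, 0, 1.796],
    [0, 0, 1.796],
    [0, 0, 1.796],
    [0, 0, 1.796],
    [0, 0, 1.796],
    [0, 0, 1.796],
    [0, 0, 1.796],
    [0, 0, 1.796],
    [0, 0, 1.796],
    [0, 0, 1.796],
    [0, 0, 1.796],
    [0, 0, 1.796],
    [0, 0, 1.796],
    [0, 0, 1.796],
    [0, 0, 1.796],
    [0, 0, 1.796],
    [0, 0, 1.796],
    [0, 0, 1.796]
  ],
  "claw": [85, 85, 85, 85, 85, 85, 85, 85, 85, 85, 85, 85, 85, 85, 85, 85, 85, 85, 85, 85],
  "grip_force": 30
}}

```text
clock: 1.77
ee_pos: [0.3727, -0.2543, 0.1809]
ee_rot: [0.895, 0.446, 0.0, -0.0]
force: [0.9, 0.8, 1.0]
grip_width: 0.0852
grasp_force: 0.0
```

Run:
```python
from h import *
plan([(.3778,-.2829,.06,-37),(.3778,-.2829,.011,-37)])
```

```text
t 1.8 tcp [ 0.3727 -0.2543  0.1809] psi -37.0 j6 -0.12 grip 0.0852
travel [-19.8, 21.3, 120.8] twist [-0.0, -0.0, -0.0] rows 3.0 twrows 0.0
travel [-19.8, 21.3, 169.8] twist [-0.0, -0.0, -0.0] rows 1.2 twrows 0.0
```

Call:
{"op": "move_arm", "data": {
  "travel": [
    [0, 0, 0],
    [0, 0, 0],
    [0, 0, 0],
    [0, 0, 0]
  ],
  "twist": [
    [0, 0, 0],
    [0, 0, 0],
    [0, 0, 0],
    [0, 0, 0]
  ],
  "claw": [85, 85, 85, 85]
}}

```text
clock: 2.1
ee_pos: [0.3732, -0.2511, 0.1813]
ee_rot: [0.895, 0.447, 0.0, -0.0]
force: [-0.1, 0.7, 0.1]
grip_width: 0.0851
grasp_force: 0.0
```

Run:
```python
from h import *
plan([(.3778,-.2829,.06,-37),(.3778,-.2829,.011,-37)])
```

```text
t 2.1 tcp [ 0.3732 -0.2511  0.1813] psi -36.9 j6 -0.11 grip 0.0851
travel [-22.7, 22.8, 121.3] twist [-0.0, -0.0, 0.002] rows 3.0 twrows 0.0
travel [-22.7, 22.8, 170.3] twist [-0.0, -0.0, 0.002] rows 1.2 twrows 0.0
```

Call:
{"op": "move_arm", "data": {
  "travel": [
    [-23, 23, 0],
    [-23, 23, 40],
    [-23, 23, 80],
    [-23, 23, 120],
    [-23, 23, 140],
    [-23, 23, 155],
    [-23, 23, 163],
    [-23, 23, 168],
    [-23, 23, 170],
    [-23, 23, 170],
    [-23, 23, 170]
  ],
  "twist": [
    [0, 0, 0],
    [0, 0, 0],
    [0, 0, 0],
    [0, 0, 0],
    [0, 0, 0],
    [0, 0, 0],
    [0, 0, 0],
    [0, 0, 0],
    [0, 0, 0],
    [0, 0, 0],
    [0, 0, 0]
  ],
  "claw": [85, 85, 85, 85, 85, 85, 85, 85, 85, 85, 85]
}}

```text
clock: 3.02
ee_pos: [0.3787, -0.2849, 0.0129]
ee_rot: [0.895, 0.447, 0.0, 0.001]
force: [-0.0, -0.5, 1.1]
grip_width: 0.0852
grasp_force: 0.0
```

Run:
```python
from h import *
plan([(.3778,-.2829,.011,-37)])
p,d=env.snapshot("side");c=proj("side",[.378,-.283,.03]).astype(int);print(c)
cv2.imwrite("pics/s1.png",cv2.resize(p[-180:,200:440,::-1],(800,600),interpolation=cv2.INTER_CUBIC))
```

```text
t 3.0 tcp [ 0.3787 -0.2849  0.0129] psi -36.9 j6 -0.16 grip 0.0852
travel [1.1, -2.0, 1.8] twist [0.003, 0.0, 0.001] rows 0.1 twrows 0.0
[304 344]
```

View pics/s1.png

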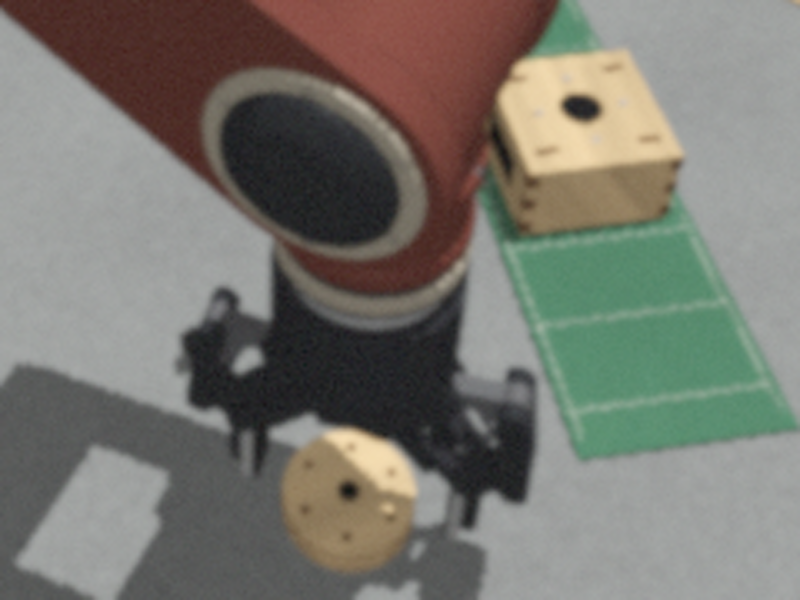

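The fingers straddle the disc in the side crop: tips at (255,475) and (460,530), disc centre (348,492), tips a little above the table. I'll lower slightly and close.

Call:
{"op": "move_arm", "data": {
  "travel": [
    [0, -2, 2],
    [0, -2, 4],
    [0, -2, 4],
    [0, -2, 4],
    [0, -2, 4],
    [0, -2, 4],
    [0, -2, 4],
    [0, -2, 4],
    [0, -2, 4],
    [0, -2, 4]
  ],
  "twist": [
    [0, 0, 0],
    [0, 0, 0],
    [0, 0, 0],
    [0, 0, 0],
    [0, 0, 0],
    [0, 0, 0],
    [0, 0, 0],
    [0, 0, 0],
    [0, 0, 0],
    [0, 0, 0]
  ],
  "claw": [85, 85, 50, 50, 50, 50, 50, 50, 50, 50],
  "grip_force": 30
}}

```text
clock: 3.9
ee_pos: [0.3765, -0.2834, 0.0077]
ee_rot: [0.895, 0.447, 0.0, 0.0]
force: [0.2, -0.9, 2.5]
grip_width: 0.0589
grasp_force: 32.5
```

Gripped (58.9 mm). I'll lift and look.

Call:
{"op": "move_arm", "data": {
  "travel": [
    [0, 0, -5],
    [0, 0, -15],
    [0, 0, -35],
    [0, 0, -70],
    [0, 0, -110],
    [0, 0, -120],
    [0, 0, -120],
    [0, 0, -120]
  ],
  "twist": [
    [0, 0, 0],
    [0, 0, 0],
    [0, 0, 0],
    [0, 0, 0],
    [0, 0, 0],
    [0, 0, 0],
    [0, 0, 0],
    [0, 0, 0]
  ],
  "claw": [50, 50, 50, 50, 50, 50, 50, 50]
}}

```text
clock: 4.57
ee_pos: [0.3764, -0.2832, 0.128]
ee_rot: [0.895, 0.447, 0.0, 0.001]
force: [0.1, 0.1, -1.0]
grip_width: 0.0583
grasp_force: 32.5
```

Run:
```python
from h import *
o=env.get_obs();t=o["ee_pos"]
p,d=env.snapshot("side");W=cloud("side",d)
h=cv2.cvtColor(p,cv2.COLOR_RGB2HSV);m=(h[...,0]>12)&(h[...,0]<28)&(h[...,1]>60)&(np.linalg.norm(W-(t-[0,0,.01]),axis=2)<.06)
q=W[m];print(len(q),np.round(np.percentile(q,[2,50,98],axis=0)-t,4).tolist())
c=proj("side",t).astype(int);x,y=max(c[0]-80,0),max(c[1]-60,0)
cv2.imwrite("pics/s2.png",cv2.resize(p[y:y+120,x:x+160,::-1],(640,480),interpolation=cv2.INTER_CUBIC))
plan([(.5733,-.1317,.13,-37),(.5733,-.1317,.062,-37)])
```

```text
1543 [[-0.0272, -0.0292, -0.0037], [-0.0011, -0.0042, 0.0058], [0.0273, 0.0257, 0.0079]]
t 4.6 tcp [ 0.3756 -0.2824  0.1263] psi -37.0 j6 -0.16 grip 0.0588
travel [239.3, 67.4, -3.7] twist [-0.002, -0.0, 0.001] rows 6.0 twrows 0.0
travel [239.3, 67.5, 64.3] twist [-0.002, -0.0, 0.001] rows 1.6 twrows 0.0
```

View pics/s2.png

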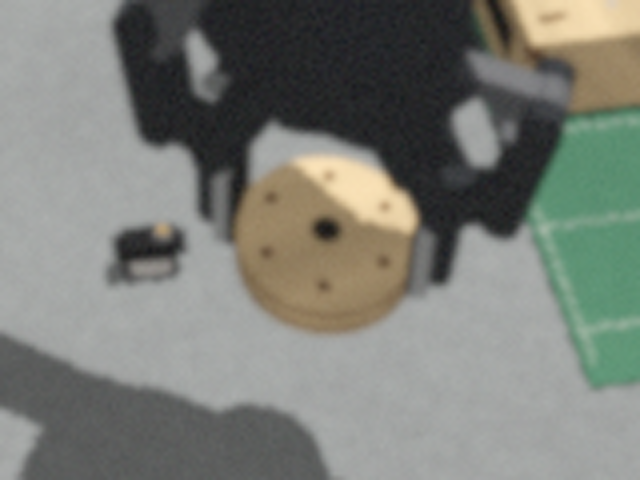

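The disc hangs level between the pads, hole at (325,228). On to the base box.

Call:
{"op": "move_arm", "data": {
  "travel": [
    [239, 67, -4],
    [239, 67, -4],
    [239, 67, -4],
    [239, 67, -4],
    [239, 67, -4],
    [239, 67, -4],
    [239, 67, -4],
    [239, 67, -4],
    [239, 67, 20],
    [239, 67, 40],
    [239, 67, 50],
    [239, 67, 50],
    [239, 67, 50],
    [239, 67, 50]
  ],
  "twist": [
    [0, 0, 0],
    [0, 0, 0],
    [0, 0, 0],
    [0, 0, 0],
    [0, 0, 0],
    [0, 0, 0],
    [0, 0, 0],
    [0, 0, 0],
    [0, 0, 0],
    [0, 0, 0],
    [0, 0, 0],
    [0, 0, 0],
    [0, 0, 0],
    [0, 0, 0]
  ],
  "claw": [50, 50, 50, 50, 50, 50, 50, 50, 50, 50, 50, 50, 50, 50]
}}

```text
clock: 5.78
ee_pos: [0.5736, -0.1331, 0.0782]
ee_rot: [0.895, 0.446, 0.0, 0.0]
force: [1.0, 1.0, -0.2]
grip_width: 0.0582
grasp_force: 32.6
```

Run:
```python
from h import *
plan([(.5727,-.1325,.0605,-37)])
```

```text
t 5.8 tcp [ 0.5736 -0.1331  0.0782] psi -37.0 j6 0.29 grip 0.0582
travel [-0.1, -1.1, 17.7] twist [0.001, -0.0, -0.0] rows 0.4 twrows 0.0
```

Call:
{"op": "move_arm", "data": {
  "travel": [
    [0, -1, 6],
    [0, -1, 11],
    [0, -1, 15],
    [0, -1, 17],
    [0, -1, 17],
    [0, -1, 17],
    [0, -1, 17],
    [0, -1, 17],
    [0, -1, 17],
    [0, -1, 17],
    [0, -1, 10],
    [0, -1, 0],
    [0, -1, -20],
    [0, -1, -60],
    [0, -1, -60]
  ],
  "twist": [
    [0, 0, 0],
    [0, 0, 0],
    [0, 0, 0],
    [0, 0, 0],
    [0, 0, 0],
    [0, 0, 0],
    [0, 0, 0],
    [0, 0, 0],
    [0, 0, 0],
    [0, 0, 0],
    [0, 0, 0],
    [0, 0, 0],
    [0, 0, 0],
    [0, 0, 0],
    [0, 0, 0]
  ],
  "claw": [50, 50, 50, 50, 50, 62, 66, 75, 80, 80, 80, 80, 80, 80, 80]
}}

```text
clock: 7.03
ee_pos: [0.5772, -0.1334, 0.1469]
ee_rot: [0.895, 0.447, 0.005, 0.005]
force: [1.4, -1.1, 2.0]
grip_width: 0.0801
grasp_force: 0.0
```

Run:
```python
from h import *
plan([(.425,-.088,.1385,-48.5),(.425,-.088,.015,-48.5)])
```

```text
t 7.0 tcp [ 0.5772 -0.1334  0.1469] psi -36.9 j6 0.29 grip 0.0801
travel [-55.3, -149.0, 6.2] twist [0.013, -0.005, 0.202] rows 3.8 twrows 1.6
travel [-55.8, -150.7, 129.7] twist [0.013, -0.005, 0.202] rows 3.0 twrows 1.6
```

Call:
{"op": "move_arm", "data": {
  "travel": [
    [-55, -149, 0],
    [-55, -149, 0],
    [-55, -149, 0],
    [-55, -149, 0],
    [-55, -149, 0],
    [-55, -149, 0],
    [-55, -149, 0],
    [-55, -149, 0]
  ],
  "twist": [
    [0, 0, 0.2],
    [0, 0, 0.2],
    [0, 0, 0.2],
    [0, 0, 0.2],
    [0, 0, 0.2],
    [0, 0, 0.2],
    [0, 0, 0.2],
    [0, 0, 0.2]
  ],
  "claw": [80, 70, 60, 60, 60, 60, 60, 60]
}}

```text
clock: 7.7
ee_pos: [0.422, -0.0868, 0.1389]
ee_rot: [0.935, 0.355, 0.001, 0.001]
force: [0.1, -0.2, 0.6]
grip_width: 0.0602
grasp_force: 0.0
```

Run:
```python
from h import *
plan([(.425,-.088,.06,-48.5),(.425,-.088,.013,-48.5)])
```

```text
t 7.7 tcp [ 0.422  -0.0868  0.1389] psi -48.4 j6 0.47 grip 0.0602
travel [1.3, 2.7, 78.9] twist [0.002, -0.001, 0.001] rows 1.9 twrows 0.0
travel [1.3, 2.6, 125.9] twist [0.002, -0.001, 0.001] rows 1.1 twrows 0.0
```

Call:
{"op": "move_arm", "data": {
  "travel": [
    [1, 3, 30],
    [1, 3, 60],
    [1, 3, 90],
    [1, 3, 110],
    [1, 3, 120],
    [1, 3, 124],
    [1, 3, 124],
    [1, 3, 124],
    [1, 3, 124],
    [1, 3, 124],
    [1, 3, 124],
    [1, 3, 124],
    [1, 3, 124],
    [1, 3, 124],
    [1, 3, 124],
    [1, 3, 124]
  ],
  "twist": [
    [0, 0, 0],
    [0, 0, 0],
    [0, 0, 0],
    [0, 0, 0],
    [0, 0, 0],
    [0, 0, 0],
    [0, 0, 0],
    [0, 0, 0],
    [0, 0, 0],
    [0, 0, 0],
    [0, 0, 0],
    [0, 0, 0],
    [0, 0, 0],
    [0, 0, 0],
    [0, 0, 0],
    [0, 0, 0]
  ],
  "claw": [60, 60, 60, 60, 60, 60, 60, 60, 12, 12, 12, 12, 12, 12, 12, 12],
  "grip_force": 30
}}

```text
clock: 9.03
ee_pos: [0.4242, -0.0881, 0.0146]
ee_rot: [0.935, 0.355, 0.001, 0.001]
force: [-0.8, 0.5, 6.3]
grip_width: 0.0197
grasp_force: 30.3
```

Call:
{"op": "move_arm", "data": {
  "travel": [
    [0, 0, -5],
    [0, 0, -15],
    [0, 0, -35],
    [0, 0, -70],
    [0, 0, -110],
    [0, 0, -140],
    [0, 0, -140],
    [0, 0, -140],
    [0, 0, -140]
  ],
  "twist": [
    [0, 0, 0],
    [0, 0, 0],
    [0, 0, 0],
    [0, 0, 0],
    [0, 0, 0],
    [0, 0, 0],
    [0, 0, 0],
    [0, 0, 0],
    [0, 0, 0]
  ],
  "claw": [12, 12, 12, 12, 12, 12, 12, 12, 12]
}}

```text
clock: 9.78
ee_pos: [0.4227, -0.0875, 0.153]
ee_rot: [0.935, 0.355, -0.0, -0.0]
force: [0.3, -0.2, -1.4]
grip_width: 0.0198
grasp_force: 29.5
```

Run:
```python
from h import *
t=env.get_obs()["ee_pos"]
p,d=env.snapshot("side"); P,D=env.snapshot("top");W=cloud("top",D)
m=(np.hypot(W[...,0]-.573,W[...,1]+.132)<.055)&(W[...,2]>.061)&(W[...,2]<.072);print("disc",rect(W[m]),W[m].mean(0),m.sum())
c=proj("side",t).astype(int);x,y=max(c[0]-80,0),max(c[1]-60,0)
cv2.imwrite("pics/s3.png",cv2.resize(p[y:y+120,x:x+160,::-1],(640,480),interpolation=cv2.INTER_CUBIC))
plan([(.573,-.132,.16,-9.6),(.573,-.132,.1,-9.6)])
```

```text
disc ([589.0, -124.2], [57.3, 23.2], 'long axis deg -63.8') [ 0.59104021 -0.12764357  0.06605685] 40
t 9.9 tcp [ 0.422  -0.0873  0.1515] psi -48.4 j6 0.47 grip 0.0195
travel [83.2, 133.7, -9.1] twist [-0.004, 0.0, -0.678] rows 3.8 twrows 5.4
travel [83.3, 133.9, 50.9] twist [-0.004, 0.0, -0.678] rows 1.4 twrows 5.4
```

View pics/s3.png

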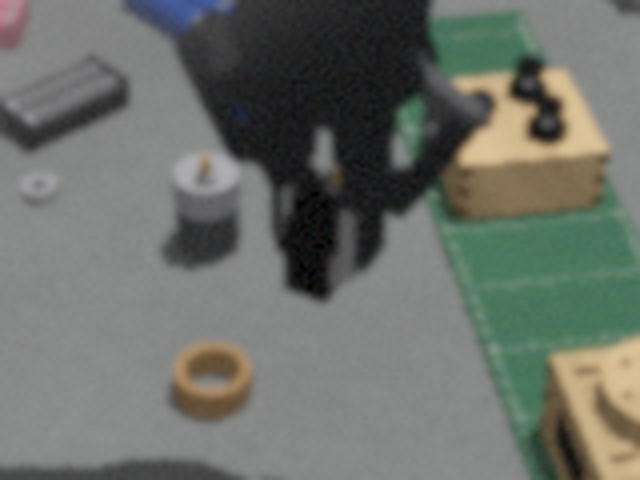

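The servo hangs upright in the pads at (315,240). I'll check the disc's position in the side view before placing.

Run:
```python
from h import *
p,d=env.snapshot("side");W=cloud("side",d)
for nm,z0,z1,r in(("disc",.0625,.073,.06),("base",.046,.057,.08)):
    m=(np.hypot(W[...,0]-.573,W[...,1]+.132)<r)&(W[...,2]>z0)&(W[...,2]<z1);q=W[m];print(nm,rect(q),np.median(q,0),m.sum(), cv2.minEnclosingCircle((q[:,:2]*1e3).astype(np.float32)))
for n,(x,y,z) in dict(hole=(.573,-.132,.067)).items():
    c=proj("side",[x,y,z]).astype(int); s=p[c[1]-8:c[1]+9,c[0]-8:c[0]+9].max(2)<95
    v,u=np.nonzero(s); print(n,len(u),c,ray("side",[[u.mean()+c[0]-8,v.mean()+c[1]-8]],z))
```

```text
disc ([574.2, -132.3], [61.3, 58.7], 'long axis deg 60.6') [ 0.57317485 -0.13346587  0.06550679] 648 ((574.5276489257812, -132.2959747314453), 31.155677795410156)
base ([574.0, -132.6], [87.1, 85.5], 'long axis deg 80.3') [ 0.55606854 -0.15572216  0.0505284 ] 902 ((574.7283935546875, -132.7111358642578), 58.95603561401367)
hole 2 [374 229] [[ 0.57235071 -0.13207555]]
```

Call:
{"op": "move_arm", "data": {
  "travel": [
    [83, 134, -10],
    [83, 134, -10],
    [83, 134, -10],
    [83, 134, -10],
    [83, 134, -10],
    [83, 134, -10],
    [83, 134, -10],
    [83, 134, -10],
    [83, 134, 20],
    [83, 134, 45],
    [83, 134, 55],
    [83, 134, 55],
    [83, 134, 55],
    [83, 134, 55]
  ],
  "twist": [
    [0, 0, -0.678],
    [0, 0, -0.678],
    [0, 0, -0.678],
    [0, 0, -0.678],
    [0, 0, -0.678],
    [0, 0, -0.678],
    [0, 0, -0.678],
    [0, 0, -0.678],
    [0, 0, -0.678],
    [0, 0, -0.678],
    [0, 0, -0.678],
    [0, 0, -0.678],
    [0, 0, -0.678],
    [0, 0, -0.678]
  ],
  "claw": [12, 12, 12, 12, 12, 12, 12, 12, 12, 12, 12, 12, 12, 12]
}}

```text
clock: 11.1
ee_pos: [0.5752, -0.1332, 0.1001]
ee_rot: [0.764, 0.646, 0.001, 0.001]
force: [-0.7, 1.0, 0.1]
grip_width: 0.0197
grasp_force: 29.8
```

Run:
```python
from h import *
plan([(.5735,-.132,.082,-9.6)])
p,d=env.snapshot("side");W=cloud("side",d);t=env.get_obs()["ee_pos"]
m=(np.hypot(W[...,0]-t[0],W[...,1]-t[1])<.045)&(W[...,2]>.062)&(W[...,2]<.09)&(p.max(2)<70);q=W[m];print(len(q),np.percentile(q[:,2],[2,10]))
```

```text
t 11.1 tcp [ 0.5752 -0.1332  0.1001] psi -9.6 j6 -0.19 grip 0.0197
travel [0.9, -1.9, 18.1] twist [0.003, 0.0, 0.0] rows 0.4 twrows 0.0
30 [0.0652669  0.06578383]
```

Call:
{"op": "move_arm", "data": {
  "travel": [
    [1, -2, 6],
    [1, -2, 11],
    [1, -2, 15],
    [1, -2, 18],
    [1, -2, 18],
    [1, -2, 18],
    [1, -2, 18],
    [1, -2, 18]
  ],
  "twist": [
    [0, 0, 0],
    [0, 0, 0],
    [0, 0, 0],
    [0, 0, 0],
    [0, 0, 0],
    [0, 0, 0],
    [0, 0, 0],
    [0, 0, 0]
  ],
  "claw": [12, 12, 12, 12, 12, 12, 12, 12]
}}

```text
clock: 11.82
ee_pos: [0.5727, -0.1316, 0.0815]
ee_rot: [0.764, 0.646, -0.0, -0.0]
force: [-3.6, 1.1, 6.5]
grip_width: 0.0196
grasp_force: 30.8
```

Call:
{"op": "move_arm", "data": {
  "travel": [
    [0, 0, 0],
    [0, 0, 0],
    [0, 0, 0],
    [0, 0, 0],
    [0, 0, 0],
    [0, 0, -10],
    [0, 0, -25],
    [0, 0, -60],
    [0, 0, -95],
    [0, 0, -95],
    [0, 0, -95]
  ],
  "twist": [
    [0, 0, 0],
    [0, 0, 0],
    [0, 0, 0],
    [0, 0, 0],
    [0, 0, 0],
    [0, 0, 0],
    [0, 0, 0],
    [0, 0, 0],
    [0, 0, 0],
    [0, 0, 0],
    [0, 0, 0]
  ],
  "claw": [23, 28, 35, 45, 50, 50, 50, 50, 50, 50, 50]
}}

```text
clock: 12.73
ee_pos: [0.5746, -0.1324, 0.18]
ee_rot: [0.764, 0.646, 0.002, 0.003]
force: [-0.5, -0.3, 0.5]
grip_width: 0.0501
grasp_force: 0.0
```

Run:
```python
from h import *
plan([(.426,.11,.176,0),(.426,.11,.12,0),(.426,.11,.026,0)])
```

```text
t 12.7 tcp [ 0.5746 -0.1324  0.18  ] psi -9.6 j6 -0.19 grip 0.0501
travel [214.3, -186.8, 2.3] twist [0.007, 0.002, -0.167] rows 6.8 twrows 1.3
travel [214.4, -187.2, 58.3] twist [0.007, 0.002, -0.167] rows 1.3 twrows 1.3
travel [214.5, -187.9, 152.3] twist [0.007, 0.002, -0.167] rows 2.3 twrows 1.3
```

Call:
{"op": "move_arm", "data": {
  "travel": [
    [214, -187, 3],
    [214, -187, 3],
    [214, -187, 3],
    [214, -187, 3],
    [214, -187, 3],
    [214, -187, 3],
    [214, -187, 3],
    [214, -187, 3],
    [214, -187, 3],
    [214, -187, 3],
    [214, -187, 40],
    [214, -187, 60],
    [214, -187, 60],
    [214, -187, 60]
  ],
  "twist": [
    [0, 0, 0],
    [0, 0, 0],
    [0, 0, 0],
    [0, 0, 0],
    [0, 0, 0],
    [0, 0, 0],
    [0, 0, 0],
    [0, 0, 0],
    [0, 0, 0],
    [0, 0, 0],
    [0, 0, 0],
    [0, 0, 0],
    [0, 0, 0],
    [0, 0, 0]
  ],
  "claw": [50, 50, 60, 75, 75, 75, 75, 75, 75, 75, 75, 75, 75, 75]
}}

```text
clock: 13.9
ee_pos: [0.4231, 0.1095, 0.1142]
ee_rot: [0.764, 0.645, -0.002, -0.001]
force: [-0.2, 1.0, 1.0]
grip_width: 0.0748
grasp_force: 0.0
```

Run:
```python
from h import *
plan([(.426,.11,.026,-9.6)])
P,D=env.snapshot("top");W=cloud("top",D)
m=(np.hypot(W[...,0]-.573,W[...,1]+.132)<.045)&(W[...,2]>.085)&(W[...,2]<.12);print("servo",rect(W[m]),W[m].mean(0),W[m][:,2].max())
m=(np.hypot(W[...,0]-.573,W[...,1]+.132)<.05)&(W[...,2]>.0625)&(W[...,2]<.072);print("disc",rect(W[m]))
```

```text
t 13.9 tcp [0.4231 0.1095 0.1142] psi -9.7 j6 0.25 grip 0.0748
travel [1.1, 3.1, 88.2] twist [-0.004, 0.001, -0.001] rows 2.1 twrows 0.0
servo ([573.3, -131.3], [54.1, 21.8], 'long axis deg 80.0') [ 0.57127532 -0.13027206  0.10121311] 0.1146256108351268
disc ([572.3, -128.9], [59.6, 54.5], 'long axis deg 17.9')
```

Call:
{"op": "move_arm", "data": {
  "travel": [
    [1, 3, 30],
    [1, 3, 60],
    [1, 3, 75],
    [1, 3, 83],
    [1, 3, 86],
    [1, 3, 86],
    [1, 3, 86],
    [1, 3, 86],
    [1, 3, 86],
    [1, 3, 86],
    [1, 3, 86],
    [1, 3, 86],
    [1, 3, 86],
    [1, 3, 86]
  ],
  "twist": [
    [0, 0, 0],
    [0, 0, 0],
    [0, 0, 0],
    [0, 0, 0],
    [0, 0, 0],
    [0, 0, 0],
    [0, 0, 0],
    [0, 0, 0],
    [0, 0, 0],
    [0, 0, 0],
    [0, 0, 0],
    [0, 0, 0],
    [0, 0, 0],
    [0, 0, 0]
  ],
  "claw": [75, 75, 75, 75, 75, 75, 75, 28, 28, 28, 28, 28, 28, 28],
  "grip_force": 50
}}

```text
clock: 15.12
ee_pos: [0.4276, 0.1112, 0.0305]
ee_rot: [0.764, 0.646, 0.001, 0.0]
force: [-1.3, 0.5, 6.3]
grip_width: 0.0354
grasp_force: 49.9
```

Call:
{"op": "move_arm", "data": {
  "travel": [
    [0, 0, -5],
    [0, 0, -15],
    [0, 0, -35],
    [0, 0, -70],
    [0, 0, -110],
    [0, 0, -150],
    [0, 0, -170],
    [0, 0, -170],
    [0, 0, -170],
    [0, 0, -170]
  ],
  "twist": [
    [0, 0, 0],
    [0, 0, 0],
    [0, 0, 0],
    [0, 0, 0],
    [0, 0, 0],
    [0, 0, 0],
    [0, 0, 0],
    [0, 0, 0],
    [0, 0, 0],
    [0, 0, 0]
  ],
  "claw": [28, 28, 28, 28, 28, 28, 28, 28, 28, 28]
}}

```text
clock: 15.95
ee_pos: [0.4255, 0.1109, 0.1975]
ee_rot: [0.764, 0.646, -0.001, -0.001]
force: [-0.5, -0.2, -2.8]
grip_width: 0.0357
grasp_force: 50.3
```

Run:
```python
from h import *
t=env.get_obs()["ee_pos"]
p,d=env.snapshot("side")
c=proj("side",t).astype(int);x,y=max(c[0]-80,0),max(c[1]-60,0)
cv2.imwrite("pics/s4.png",cv2.resize(p[y:y+160,x:x+220,::-1],(660,480),interpolation=cv2.INTER_CUBIC))
plan([(.5523,-.255,.197,-9.6)])
```

```text
t 16.0 tcp [0.4252 0.1109 0.1967] psi -9.6 j6 0.25 grip 0.0354
travel [-339.7, 186.2, -0.7] twist [-0.005, 0.001, 0.001] rows 9.3 twrows 0.0
```

View pics/s4.png

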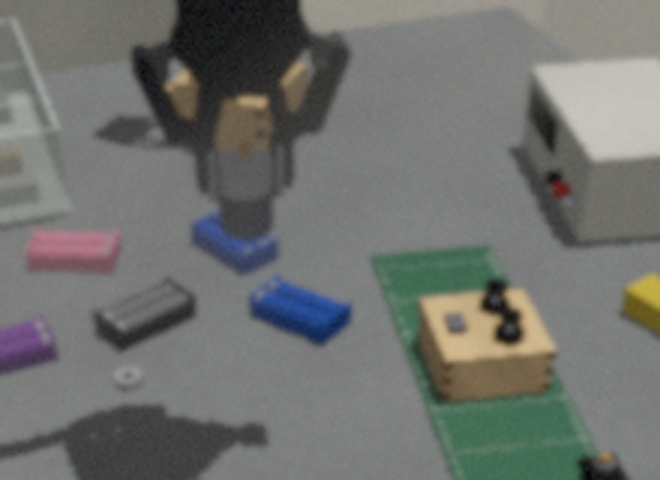

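The motor hangs upright in the pads at (243,180). I'll carry it at height over to the far side of the base box.

Call:
{"op": "move_arm", "data": {
  "travel": [
    [-340, 186, 0],
    [-340, 186, 0],
    [-340, 186, 0],
    [-340, 186, 0],
    [-340, 186, 0],
    [-340, 186, 0],
    [-340, 186, 0],
    [-340, 186, 0],
    [-340, 186, 0],
    [-340, 186, 0],
    [-340, 186, 0],
    [-340, 186, 0],
    [-340, 186, 40],
    [-340, 186, 80],
    [-340, 186, 115],
    [-340, 186, 135],
    [-340, 186, 140],
    [-340, 186, 140],
    [-340, 186, 140],
    [-340, 186, 140]
  ],
  "twist": [
    [0, 0, 0],
    [0, 0, 0],
    [0, 0, 0],
    [0, 0, 0],
    [0, 0, 0],
    [0, 0, 0],
    [0, 0, 0],
    [0, 0, 0],
    [0, 0, 0],
    [0, 0, 0],
    [0, 0, 0],
    [0, 0, 0],
    [0, 0, 0],
    [0, 0, 0],
    [0, 0, 0],
    [0, 0, 0],
    [0, 0, 0],
    [0, 0, 0],
    [0, 0, 0],
    [0, 0, 0]
  ],
  "claw": [28, 28, 28, 28, 28, 28, 28, 28, 28, 28, 28, 28, 28, 28, 28, 28, 28, 28, 28, 28]
}}

```text
clock: 17.67
ee_pos: [0.5553, -0.2555, 0.0622]
ee_rot: [0.763, 0.646, 0.001, 0.002]
force: [1.2, -0.0, -2.4]
grip_width: 0.0357
grasp_force: 50.7
```

Run:
```python
from h import *
plan([(.5523,-.255,.033,-9.6)])
```

```text
t 17.7 tcp [ 0.5553 -0.2555  0.0622] psi -9.5 j6 -0.39 grip 0.0357
travel [0.0, -3.1, 29.2] twist [0.004, 0.002, 0.001] rows 0.7 twrows 0.0
```

Call:
{"op": "move_arm", "data": {
  "travel": [
    [0, -3, 8],
    [0, -3, 14],
    [0, -3, 18],
    [0, -3, 18],
    [0, -3, 18],
    [0, -3, 18]
  ],
  "twist": [
    [0, 0, 0],
    [0, 0, 0],
    [0, 0, 0],
    [0, 0, 0],
    [0, 0, 0],
    [0, 0, 0]
  ],
  "claw": [28, 28, 28, 28, 28, 28]
}}

```text
clock: 18.17
ee_pos: [0.5508, -0.2548, 0.0415]
ee_rot: [0.764, 0.646, 0.0, 0.0]
force: [0.3, -0.3, -2.2]
grip_width: 0.0355
grasp_force: 50.7
```

Call:
{"op": "move_arm", "data": {
  "travel": [
    [0, 1, 4],
    [0, 1, 7],
    [0, 1, 9],
    [0, 1, 9],
    [0, 1, 9],
    [0, 1, 9],
    [0, 1, 9]
  ],
  "twist": [
    [0, 0, 0],
    [0, 0, 0],
    [0, 0, 0],
    [0, 0, 0],
    [0, 0, 0],
    [0, 0, 0],
    [0, 0, 0]
  ],
  "claw": [28, 28, 28, 28, 28, 28, 28]
}}

```text
clock: 18.75
ee_pos: [0.5518, -0.255, 0.0326]
ee_rot: [0.764, 0.646, 0.0, 0.0]
force: [-1.1, 0.7, -0.3]
grip_width: 0.0352
grasp_force: 50.9
```

Call:
{"op": "move_arm", "data": {
  "travel": [
    [0, 0, 0],
    [0, 0, 0],
    [0, 0, 0],
    [0, 0, 0],
    [0, 0, 0],
    [0, 0, -5],
    [0, 0, -20],
    [0, 0, -60],
    [0, 0, -100],
    [0, 0, -140],
    [0, 0, -170],
    [0, 0, -170],
    [0, 0, -170]
  ],
  "twist": [
    [0, 0, 0],
    [0, 0, 0],
    [0, 0, 0],
    [0, 0, 0],
    [0, 0, 0],
    [0, 0, 0],
    [0, 0, 0],
    [0, 0, 0],
    [0, 0, 0],
    [0, 0, 0],
    [0, 0, 0],
    [0, 0, 0],
    [0, 0, 0]
  ],
  "claw": [38, 44, 52, 60, 60, 60, 60, 60, 60, 60, 60, 60, 60]
}}

```text
clock: 19.83
ee_pos: [0.5532, -0.2557, 0.2064]
ee_rot: [0.764, 0.646, 0.001, 0.003]
force: [0.3, 0.0, -0.4]
grip_width: 0.0602
grasp_force: 0.0
```

Run:
```python
from h import *
plan([(.377,.2605,.2,-66.8)])
P,D=env.snapshot("side");W=cloud("side",D)
m=(np.hypot(W[...,0]-.5523,W[...,1]+.255)<.04)&(W[...,2]>.045)&(W[...,2]<.058);print("motor",m.sum(),rect(W[m]))
```

```text
t 19.8 tcp [ 0.5532 -0.2557  0.2064] psi -9.6 j6 -0.39 grip 0.0602
travel [479.8, -259.6, 3.6] twist [0.007, -0.001, 0.999] rows 13.1 twrows 8.0
motor 366 ([552.2, -256.7], [37.6, 35.1], 'long axis deg 58.3')
```

Call:
{"op": "move_arm", "data": {
  "travel": [
    [480, -260, 4],
    [480, -260, 4],
    [480, -260, 4],
    [480, -260, 4],
    [480, -260, 4],
    [480, -260, 4],
    [480, -260, 4],
    [480, -260, 4],
    [480, -260, 4],
    [480, -260, 4],
    [480, -260, 4],
    [480, -260, 4],
    [480, -260, 4],
    [480, -260, 4],
    [480, -260, 40],
    [480, -260, 80],
    [480, -260, 110],
    [480, -260, 110],
    [480, -260, 110],
    [480, -260, 110]
  ],
  "twist": [
    [0, 0, 1],
    [0, 0, 1],
    [0, 0, 1],
    [0, 0, 1],
    [0, 0, 1],
    [0, 0, 1],
    [0, 0, 1],
    [0, 0, 1],
    [0, 0, 1],
    [0, 0, 1],
    [0, 0, 1],
    [0, 0, 1],
    [0, 0, 1],
    [0, 0, 1],
    [0, 0, 1],
    [0, 0, 1],
    [0, 0, 1],
    [0, 0, 1],
    [0, 0, 1],
    [0, 0, 1]
  ],
  "claw": [60, 60, 60, 75, 75, 75, 75, 75, 75, 75, 75, 75, 75, 75, 75, 75, 75, 75, 75, 75]
}}

```text
clock: 21.55
ee_pos: [0.3755, 0.2618, 0.0932]
ee_rot: [0.98, 0.2, 0.0, -0.0]
force: [0.6, -0.2, 0.5]
grip_width: 0.0752
grasp_force: 0.0
```

Run:
```python
from h import *
plan([(.377,.2605,.009,-66.8)])
```

```text
t 21.6 tcp [0.3755 0.2618 0.0932] psi -66.9 j6 1.61 grip 0.0752
travel [0.8, 1.8, 84.2] twist [-0.0, -0.0, -0.001] rows 2.0 twrows 0.0
```

Call:
{"op": "move_arm", "data": {
  "travel": [
    [1, 2, 25],
    [1, 2, 50],
    [1, 2, 68],
    [1, 2, 77],
    [1, 2, 81],
    [1, 2, 81],
    [1, 2, 81],
    [1, 2, 81],
    [1, 2, 81],
    [1, 2, 81],
    [1, 2, 81],
    [1, 2, 81],
    [1, 2, 81],
    [1, 2, 81],
    [1, 2, 81]
  ],
  "twist": [
    [0, 0, 0],
    [0, 0, 0],
    [0, 0, 0],
    [0, 0, 0],
    [0, 0, 0],
    [0, 0, 0],
    [0, 0, 0],
    [0, 0, 0],
    [0, 0, 0],
    [0, 0, 0],
    [0, 0, 0],
    [0, 0, 0],
    [0, 0, 0],
    [0, 0, 0],
    [0, 0, 0]
  ],
  "claw": [75, 75, 75, 75, 75, 75, 75, 30, 30, 30, 30, 30, 30, 30, 30],
  "grip_force": 45
}}

```text
clock: 22.8
ee_pos: [0.3779, 0.2608, 0.0127]
ee_rot: [0.98, 0.201, 0.001, -0.0]
force: [-0.8, 0.6, 6.7]
grip_width: 0.0387
grasp_force: 47.4
```

Call:
{"op": "move_arm", "data": {
  "travel": [
    [0, 0, -5],
    [0, 0, -15],
    [0, 0, -35],
    [0, 0, -70],
    [0, 0, -110],
    [0, 0, -140],
    [0, 0, -140],
    [0, 0, -140],
    [0, 0, -140]
  ],
  "twist": [
    [0, 0, 0],
    [0, 0, 0],
    [0, 0, 0],
    [0, 0, 0],
    [0, 0, 0],
    [0, 0, 0],
    [0, 0, 0],
    [0, 0, 0],
    [0, 0, 0]
  ],
  "claw": [30, 30, 30, 30, 30, 30, 30, 30, 30]
}}

```text
clock: 23.55
ee_pos: [0.3762, 0.26, 0.1509]
ee_rot: [0.98, 0.201, -0.001, 0.0]
force: [-0.0, 0.5, -0.7]
grip_width: 0.0387
grasp_force: 46.6
```

Run:
```python
from h import *
t=env.get_obs()["ee_pos"]
p,d=env.snapshot("side")
c=proj("side",t).astype(int);x,y=max(c[0]-80,0),max(c[1]-60,0)
cv2.imwrite("pics/s5.png",cv2.resize(p[y:y+120,x:x+160,::-1],(640,480),interpolation=cv2.INTER_CUBIC))
plan([(.5943,-.0085,.155,-9.6)])
```

```text
t 23.6 tcp [0.3757 0.2597 0.1498] psi -66.9 j6 1.61 grip 0.0384
travel [95.7, 332.5, -5.4] twist [-0.001, 0.003, -0.999] rows 8.3 twrows 8.0
```

View pics/s5.png

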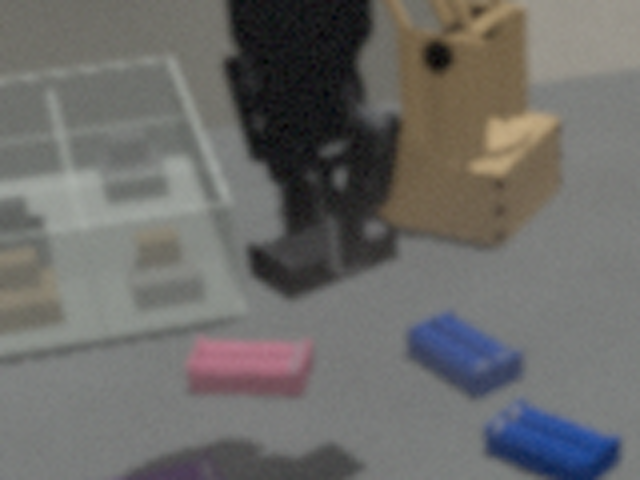

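The battery hangs level in the pads at (325,255). I'll carry it to the midpoint, turned so it lies along the row.

Call:
{"op": "move_arm", "data": {
  "travel": [
    [96, 332, -15],
    [96, 332, -15],
    [96, 332, -15],
    [96, 332, -15],
    [96, 332, -15],
    [96, 332, -15],
    [96, 332, -15],
    [96, 332, -15],
    [96, 332, -15],
    [96, 332, -15],
    [96, 332, -15],
    [96, 332, -15],
    [96, 332, -15],
    [96, 332, 20],
    [96, 332, 60],
    [96, 332, 90],
    [96, 332, 105],
    [96, 332, 105],
    [96, 332, 105],
    [96, 332, 105]
  ],
  "twist": [
    [0, 0, -1],
    [0, 0, -1],
    [0, 0, -1],
    [0, 0, -1],
    [0, 0, -1],
    [0, 0, -1],
    [0, 0, -1],
    [0, 0, -1],
    [0, 0, -1],
    [0, 0, -1],
    [0, 0, -1],
    [0, 0, -1],
    [0, 0, -1],
    [0, 0, -1],
    [0, 0, -1],
    [0, 0, -1],
    [0, 0, -1],
    [0, 0, -1],
    [0, 0, -1],
    [0, 0, -1]
  ],
  "claw": [30, 30, 30, 30, 30, 30, 30, 30, 30, 30, 30, 30, 30, 30, 30, 30, 30, 30, 30, 30]
}}

```text
clock: 25.27
ee_pos: [0.5964, -0.0067, 0.0482]
ee_rot: [0.763, 0.646, 0.001, 0.001]
force: [-0.4, 0.1, -0.7]
grip_width: 0.0387
grasp_force: 46.7
```

Run:
```python
from h import *
plan([(.5943,-.0085,.0155,-9.6)])
```

```text
t 25.3 tcp [ 0.5964 -0.0067  0.0482] psi -9.5 j6 0.03 grip 0.0387
travel [-2.1, -1.9, 32.7] twist [0.003, -0.0, 0.002] rows 0.8 twrows 0.0
```

Call:
{"op": "move_arm", "data": {
  "travel": [
    [-2, -2, 10],
    [-2, -2, 18],
    [-2, -2, 23],
    [-2, -2, 25],
    [-2, -2, 25],
    [-2, -2, 25]
  ],
  "twist": [
    [0, 0, 0],
    [0, 0, 0],
    [0, 0, 0],
    [0, 0, 0],
    [0, 0, 0],
    [0, 0, 0]
  ],
  "claw": [30, 30, 30, 30, 30, 30]
}}

```text
clock: 25.77
ee_pos: [0.5932, -0.009, 0.0213]
ee_rot: [0.764, 0.646, -0.0, -0.0]
force: [-0.4, 0.3, -0.6]
grip_width: 0.0384
grasp_force: 46.7
```

Call:
{"op": "move_arm", "data": {
  "travel": [
    [0, 0, 3],
    [0, 0, 5],
    [0, 0, 6],
    [0, 0, 6],
    [0, 0, 6],
    [0, 0, 6]
  ],
  "twist": [
    [0, 0, 0],
    [0, 0, 0],
    [0, 0, 0],
    [0, 0, 0],
    [0, 0, 0],
    [0, 0, 0]
  ],
  "claw": [30, 30, 30, 30, 30, 30]
}}

```text
clock: 26.27
ee_pos: [0.5933, -0.009, 0.0155]
ee_rot: [0.764, 0.646, 0.0, 0.0]
force: [1.6, -1.7, -0.9]
grip_width: 0.0389
grasp_force: 46.7
```

Call:
{"op": "move_arm", "data": {
  "travel": [
    [0, 0, 0],
    [0, 0, 0],
    [0, 0, 0],
    [0, 0, 0],
    [0, 0, 0],
    [0, 0, -5],
    [0, 0, -20],
    [0, 0, -60],
    [0, 0, -100],
    [0, 0, -140],
    [0, 0, -180],
    [140, 0, -200],
    [180, 0, -200],
    [220, 0, -200],
    [260, 0, -200],
    [260, 0, -200],
    [260, 0, -200],
    [260, 0, -200],
    [260, 0, -200],
    [260, 0, -200]
  ],
  "twist": [
    [0, 0, 0],
    [0, 0, 0],
    [0, 0, 0],
    [0, 0, 0],
    [0, 0, 0],
    [0, 0, 0],
    [0, 0, 0],
    [0, 0, 0],
    [0, 0, 0],
    [0, 0, 0],
    [0, 0, 0],
    [0, 0, 0],
    [0, 0, 0],
    [0, 0, 0],
    [0, 0, 0],
    [0, 0, 0],
    [0, 0, 0],
    [0, 0, 0],
    [0, 0, 0],
    [0, 0, 0]
  ],
  "claw": [42, 48, 55, 62, 62, 62, 62, 62, 62, 62, 62, 62, 62, 62, 62, 62, 62, 62, 62, 62]
}}

```text
clock: 27.93
ee_pos: [0.6363, 0.2475, 0.2154]
ee_rot: [0.763, 0.646, -0.0, 0.0]
force: [0.2, -0.8, 0.4]
grip_width: 0.0618
grasp_force: 0.0
```

Run:
```python
from h import *
P,D=env.snapshot("top");W=cloud("top",D);p,d=env.snapshot("side");V=cloud("side",d)
b=np.array([573.3,-131.7]);u=np.array([.168,.986]);n=np.array([u[1],-u[0]])
for nm,(x,y,r,z0,z1) in dict(disc=(.573,-.132,.05,.0625,.072),servo=(.573,-.132,.045,.085,.12),motor=(.552,-.255,.04,.045,.058),battery=(.594,-.009,.06,.012,.028),tape=(.394,-.006,.04,.01,.022)).items():
  for c,w in(("top",W),("side",V)):
    q=w[(np.hypot(w[...,0]-x,w[...,1]-y)<r)&(w[...,2]>z0)&(w[...,2]<z1)]
    if len(q)>20: a=rect(q); e=np.array(a[0])-b; print(nm,c,a,"zmax %.4f"%np.percentile(q[:,2],95),"along %.1f across %.1f"%(e@u,e@n))
for q in((.343,-.187),(.344,.186)):
    m=(np.hypot(V[...,0]-q[0],V[...,1]-q[1])<.03)&(V[...,2]>.006);print(V[m].mean(0))
cv2.imwrite("pics/t6.png",cv2.resize(P[60:280,120:420,::-1],(800,587),interpolation=cv2.INTER_CUBIC))
print(env.get_obs()["clock"])
```

```text
disc top ([572.4, -128.6], [59.2, 54.6], 'long axis deg 14.8') zmax 0.0694 along 2.9 across -1.4
disc side ([571.9, -134.5], [59.3, 52.7], 'long axis deg -40.8') zmax 0.0694 along -3.0 across -0.9
servo top ([573.2, -131.0], [53.9, 21.2], 'long axis deg 81.2') zmax 0.1077 along 0.7 across -0.2
servo side ([574.2, -132.1], [54.2, 21.3], 'long axis deg 80.2') zmax 0.1070 along -0.2 across 1.0
motor top ([551.2, -255.7], [37.0, 35.7], 'long axis deg -86.9') zmax 0.0550 along -126.0 across -1.0
motor side ([552.6, -257.4], [37.1, 35.6], 'long axis deg 33.0') zmax 0.0543 along -127.4 across 0.7
battery top ([593.8, -9.5], [75.8, 41.2], 'long axis deg 80.4') zmax 0.0241 along 123.9 across -0.3
battery side ([594.8, -10.6], [78.8, 41.4], 'long axis deg 80.0') zmax 0.0216 along 123.0 across 0.9
tape top ([393.1, -6.8], [39.1, 36.9], 'long axis deg -0.1') zmax 0.0192 along 92.9 across -198.7
tape side ([394.5, -8.6], [38.6, 36.8], 'long axis deg 75.8') zmax 0.0175 along 91.3 across -197.0
[ 0.34304919 -0.18999625  0.01659457]
[0.34652562 0.18167437 0.00692188]
28.0333
```

View pics/t6.png

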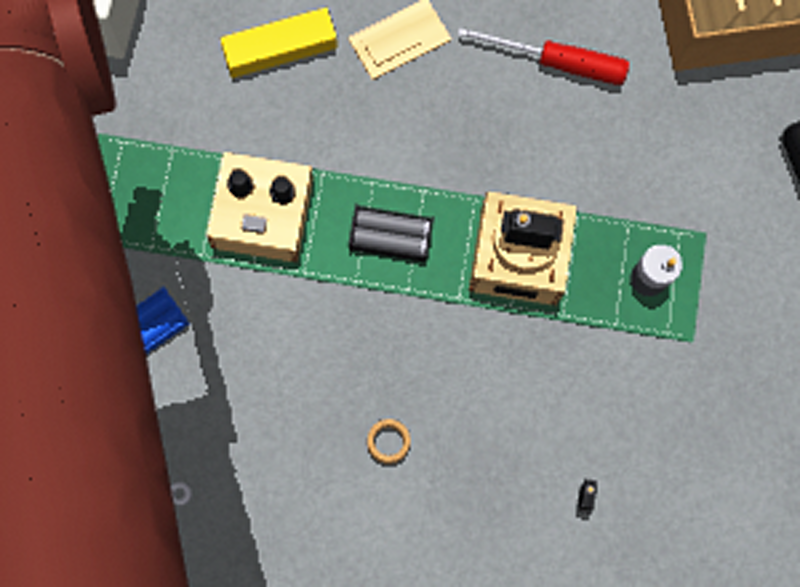

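The view shows one straight row: control box (260,205), battery (390,233), base with disc and servo (525,245), motor (660,265). The tape, micro and bearing are where they were. All the measured offsets are within about 3 mm and the arm is clear, so I'm handing in.

```bash
python3 -c "
from workcell import env
print(env.hand_in())"
```

```text
the job is handed in; nothing more can be done
None
```

I handed the kit in at about 28 s with every part in its place within about 3 mm, the bystanders not moved and the arm clear; the hand-in returned no verdict.

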